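Gauge the gap of a gel casting stand

ROBOT

A 7-joint arm with a two-finger parallel gripper is mounted at the origin on a cart in front of the work surface, level with it; the furniture and walls round the work are solid. World frame = base frame: x ahead of the robot, y to its left, z up, the work surface at z = 0. Lengths are in m, angles in rad, forces in N, time in s.
With the tool pointing down it reaches from about 0.35 to 0.9 m from the base axis. Payload 19.9 kg.
Tool frame: the origin (TCP) lies between the finger pads; the fingertips stand 19 mm ahead of it and the grasp point (between the pads) is the TCP; z points along the fingers, y is the direction in which the jaws open and shut (so a half turn about z gives the same grasp; the last joint's range is limited). The gripper opens to 94 mm and grips with 3 to 60 N. Pads are 16 mm wide; open, the fingers measure 119 mm over their backs; the gripper's body (75 mm by 177 mm) begins 78 mm behind the grasp point.
Start: joints at [-1.274, 0.417, -0.01, 1.614, 0.005, 1.111, -0.053], TCP at [0.207, 0.59, 0.224] pointing down, gripper open.
Joint ranges: [-2.81, 2.81], [-0.39, 2.02], [-1.27, 1.25], [0.06, 2.57], [-1.19, 4.33], [0.19, 2], [-2.82, 2.82]. Speed limits (rad/s): [1.89, 1.89, 2.39, 2.39, 3.01, 3.01, 3.01].

INTERFACE

Orientations are given as a 3x3 rotation matrix whose columns are the frame's x, y, z axes.
In Python, from rig import robot gives the robot as it stands. Calls block until the motion is done:
- robot.move_ptp(position, orientation): joint-space move of the TCP to a pose.
- robot.move_linear(position, velocity=0.15, frame=None, threshold=None): straight line of the TCP; frame=None keeps the orientation; velocity is the mean speed in m/s. With threshold (N) it stops when the force on the tool has changed by that much, and returns True; else False.
- robot.goto_joints(angles): joint-space move.
- robot.gripper_to(opening): finger opening in m; the grip force is fixed at half the most; returns when the fingers have stopped.
- robot.pause(seconds).
- robot.ik(position, orientation): joint angles nearest the present ones, or None.
- robot.get_state(): the state.
- robot.grab_frame(name): name is "scene" or "top" or "wrist"; returns the picture (400x640x3 uint8, red, green, blue); there is no depth.
- robot.camera_info(name): a dict with "fx", "fy", "cx", "cy" (pixels), "rvec" (rotation vector, rad) and "tvec" (3), from world to camera coordinates, as OpenCV has them. Camera axes: x right, y down, z forward; pixel columns grow to the right and rows downward; lengths in m; the calibration is good to about 2 mm. The wrist camera is an equidistant fisheye: a pixel r from the principal point sees the ray r / f radians off the axis. A picture is of the moment at which its call begins: read the wrist's pose just before it. camera_info takes no time and is no camera call; for the wrist camera it gives the pose at the moment of the call.
A pose or a line that the arm cannot do raises robot.PlanningError and nothing moves.
- robot.sign_off(): hands the job in, once; it reports no verdict.
The state is a dict: "time": time; "qpos": joint angles; "joint_vel": joint speeds; "effort": joint torques, N m; "ee_pos": TCP position; "tool_rot": TCP orientation; "force": force on the tool from outside, world axes, zero at the start; "moment": the same for the moment, N m; "opening": finger opening in m.
Only numpy, scipy, OpenCV 4.12 (cv2) and the standard library are available. Lean on these libraries where they do the work, as an engineer would, in place of code of your own. Each camera call takes 0.05 s, during which the arm holds its last target.

TASK

Take the orange-handled taper gauge out of its grey holder and slide its blade straight down between the two upright plates of the casting stand, near their middle, until it drags snugly: the sprung blue front plate must have given way by about one to two millimetres, and must never be forced much farther. Finish while still holding the gauge by its handle, upright and still at that depth, so that the reading can be taken; leave the other things where they stand.

Things in the scene. Friction and masses are not known exactly. Their poses are not given: they have to be found in the camera images.
- gauge: taper gauge, loose, 60 g, upright in its holder, blade down. Origin: centre of the blade's tip; z up along the blade, x = thickness, y = width (a half turn about z changes nothing). Steel wedge blade 76 mm long, 16 mm wide, 2 mm thick at the tip, growing 0.1 mm per mm to 9.6 mm. Orange handle with black ribs from 76 to 122 mm above the tip, 16 mm thick (x) by 26 mm wide (y).
- gauge_grip (a point): the point to grip on the gauge's handle: on its centre line, 102 mm above the tip and 26 mm above the handle's underside; axes as the gauge's; close the fingers across x (16 mm)
- gauge_holder: fixed grey block 46 x 50 mm, 86 mm tall, on a foot 66 x 70 x 6 mm; origin at the centre of its underside, z up. A slot 11.5 x 19 mm in its top, 78 mm deep, takes the blade; the handle's underside rests on its top, so the tip stands 10 mm above the origin. The gauge lifts straight out, 80 mm or more.
- stand: fixed casting stand, grey base 124 x 112 mm; origin under its centre, x normal to the plates (blue front to white rear), y along them, z up. The two upright plates, 80 mm wide, ride on a carriage floating 6 mm either way along x (0.15 N/mm), so the gap centres on the blade. Straight faces from 30 to 105 mm height, flared lips to 113 mm. Dark bracket with springs in front, 91 mm high.
- gap_mouth (a point): middle of the gap's mouth, level with the lip tops, 113 mm above the work surface; axes as the stand's. Gap 3.6 to 5.2 mm, differs each time, centred within 0.5 mm of this point; mouth between the lips 9 mm wider. The wedge touches both plates with its tip 24 to 40 mm below this point; each further 10 mm makes the front plate give 1 mm. Free for 80 mm below.
- press_plate (a joint): how far the sprung blue front plate has been pushed away from the white one, in m (0 at rest, stop at 0.005); spring 3 N/mm with 0.9 N preload. While the gauge slides down, pushing it takes about 3.5 N when the plate has given 0.7 mm, 6 N at 1.4 mm, 8.5 N at 2 mm (all within 25 percent, as friction varies).
- stain_red: bystander: red dropper bottle 37 x 38 x 97 mm, loose; origin under its centre
- stain_violet: bystander: violet dropper bottle with a black cap, 37 x 38 x 97 mm, loose; origin under its centre
- cover_box: bystander: small white box with a blue lid, 27 x 27 x 16 mm, loose; origin under its centre
- objective_case: bystander: white round case with a black screw cap, 41 x 41 x 61 mm, loose; origin under its centre

How it is judged:
On the way, in this order (a step that is already met when the one before it is completed fails the run):
1. the gauge is held by the fingers, its blade clear above the holder (height (world z) of gauge above 0.095 m and contact force between the fingers and gauge above 1 N and contact force between gauge and gauge_holder below 0.05 N), for 0.1 s.
2. the held blade's tip is in the gap, near the middle of the plates (y of gauge in the frame of gap_mouth between -0.016 and 0.016 m and x of gauge in the frame of gap_mouth between -0.006 and 0.006 m and z of gauge in the frame of gap_mouth below -0.012 m and contact force between the fingers and gauge above 1 N), for 0.1 s.
At the end, for the whole second after the job is handed in: fingers hold the gauge (over 2 N), still, within 0.15 rad of upright; tip 20 to 72 mm below the mouth, within 16 mm of its middle along the plates and 6 mm across; over 1.5 N on the plates; front plate given 0.5 to 2.6 mm; four loose bystanders within 30 mm of their places (y of gauge in the frame of gap_mouth between -0.016 and 0.016 m and x of gauge in the frame of gap_mouth between -0.006 and 0.006 m and z of gauge in the frame of gap_mouth between -0.072 and -0.02 m and value of joint press_plate between 0.0005 and 0.0026 m and contact force between gauge and stand above 1.5 N and contact force between the fingers and gauge above 2 N and angle between gauge's own z axis and vertical below 0.15 rad and linear speed of gauge below 0.01 m/s and distance of each of stain_red, stain_violet, cover_box, objective_case from where it was at the start of the episode below 0.03 m); the arm keeps its last pose, push and grip.
It fails at once if the front plate is forced back more than 3.5 mm (value of joint press_plate above 0.0035 m).
It fails at once if a bystander (stain red) is pushed over 30 mm or knocked over (distance of stain_red from where it was at the start of the episode above 0.03 m or angle between stain_red's own z axis and vertical above 0.5 rad).
It fails at once if a bystander (stain violet) is pushed over 30 mm or knocked over (distance of stain_violet from where it was at the start of the episode above 0.03 m or angle between stain_violet's own z axis and vertical above 0.5 rad).
It fails at once if a bystander (cover box) is pushed over 30 mm or knocked over (distance of cover_box from where it was at the start of the episode above 0.03 m or angle between cover_box's own z axis and vertical above 0.5 rad).
It fails at once if a bystander (objective case) is pushed over 30 mm or knocked over (distance of objective_case from where it was at the start of the episode above 0.03 m or angle between objective_case's own z axis and vertical above 0.5 rad).
It also fails if it takes over 35 s, if anything falls off the work surface, if the arm or the gripper's body presses on something with over 40 N, if the wrist force passes 120 N, or if a joint passes its speed limit or range.

## Working session

There is one attempt and no reset: what is moved stays moved. The work goes in short steps, each a Python script; the robot and the scene stay as the last script left them, time stands still between calls to the robot, and variables do not carry over. Pictures are saved under pics/ and viewed, and the job is handed in when it is done.

```bash
mkdir -p pics; ls; python3 - <<'E'
from rig import robot
import cv2
for n in ["scene","top","wrist"]:
    im=robot.grab_frame(n); cv2.imwrite(f"pics/{n}0.png",im[:,:,::-1]); print(n,robot.camera_info(n))
print(robot.get_state())
E
```

```text
pics
scene {'fx': 374.1576918629112, 'fy': 374.1576918629112, 'cx': 317.5211930830642, 'cy': 200.8513689203759, 'rvec': array([ 2.33177493, -0.65925847,  0.28165102]), 'tvec': array([-0.28226913,  0.44895602,  0.58549552])}
top {'fx': 468.43656135770505, 'fy': 468.43656135770505, 'cx': 319.3087094529771, 'cy': 196.92659581206533, 'rvec': array([ 2.18084031, -2.13118603,  0.20558662]), 'tvec': array([0.28390923, 0.52949973, 0.88242276])}
wrist {'fx': 309.70691628693146, 'fy': 309.70691628693146, 'cx': 313.1459272629231, 'cy': 204.66270927862095, 'rvec': array([-2.39466567, -1.69834373, -0.20634139]), 'tvec': array([-0.62413863, -0.02561797,  0.38914422])}
{'time': 0.15, 'qpos': array([-1.2745016 ,  0.41782814, -0.01028559,  1.61402686,  0.00469935,
        1.11070681, -0.05301134]), 'joint_vel': array([ 0.00092408, -0.00193563, -0.00138208, -0.00163042, -0.0001971 ,
       -0.00017916, -0.00053766]), 'effort': array([ 7.35328758e-04, -8.51535559e+01,  6.38751481e-01, -4.26134527e+01,
       -4.89198603e-02,  1.72028434e-02,  1.08345225e-04]), 'ee_pos': array([0.20705589, 0.589417  , 0.22397831]), 'tool_rot': array([[-9.43481214e-01,  3.31425927e-01, -2.31874621e-04],
       [ 3.31425997e-01,  9.43480772e-01, -9.17000251e-04],
       [-8.51484117e-05, -9.42021788e-04, -9.99999553e-01]]), 'force': array([ 0.50952513,  0.117558  , -0.28236213]), 'moment': array([0.02014201, 0.02377269, 0.0201089 ]), 'opening': 0.09406007088677115}
```

View pics/scene0.png

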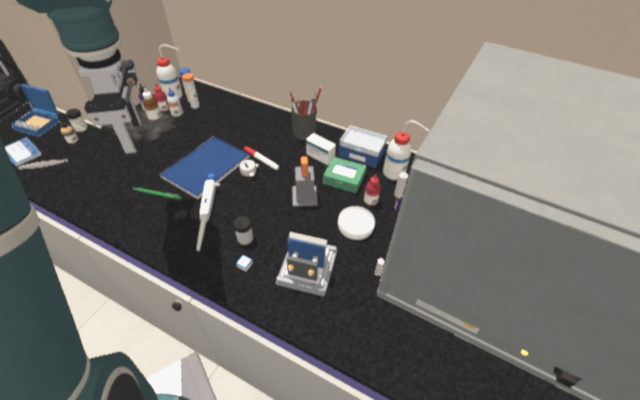

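View pics/top0.png

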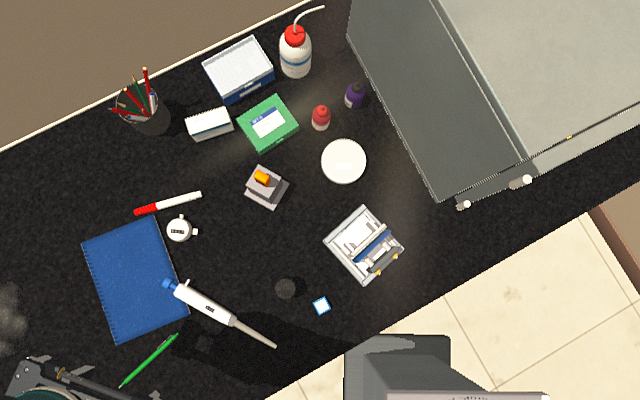

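View pics/wrist0.png

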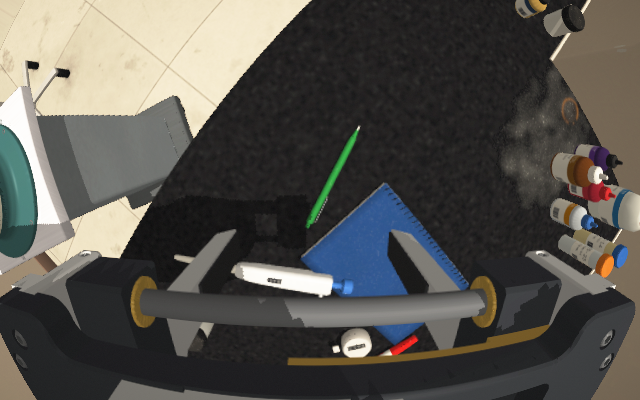

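The overview pictures show the gauge holder at top (265,185) / scene (305,180) and the stand at top (365,245) / scene (308,262). I'll zoom in on both and triangulate.

```bash
cat > h.py <<'E'
import numpy as np, cv2
from rig import robot
def cam(n):
    c=robot.camera_info(n); R=cv2.Rodrigues(c["rvec"])[0]; t=c["tvec"]; return c,R,t
def ray(n,px,ci=None):
    c,R,t=ci or cam(n); u=np.array([(px[0]-c["cx"])/c["fx"],(px[1]-c["cy"])/c["fy"]])
    if n=="wrist":
        th=np.hypot(*u); s=np.sin(th)/th if th>1e-9 else 1; d=np.array([u[0]*s,u[1]*s,np.cos(th)])
    else: d=np.array([u[0],u[1],1.])
    d=R.T@d; return -R.T@t, d/np.linalg.norm(d)
def plane(n,px,z,ci=None):
    o,d=ray(n,px,ci); return o+d*(z-o[2])/d[2]
def proj(n,p,ci=None):
    c,R,t=ci or cam(n); q=R@np.asarray(p,float)+t
    if n=="wrist":
        r=np.hypot(q[0],q[1]); th=np.arctan2(r,q[2]); return np.array([c["cx"]+c["fx"]*th*q[0]/r,c["cy"]+c["fy"]*th*q[1]/r])
    return np.array([c["cx"]+c["fx"]*q[0]/q[2],c["cy"]+c["fy"]*q[1]/q[2]])
def tri(a,b):
    (o1,d1),(o2,d2)=a,b
    A=np.stack([d1,-d2],1); s=np.linalg.lstsq(A,o2-o1,rcond=None)[0]
    p,q=o1+s[0]*d1,o2+s[1]*d2; return (p+q)/2,np.linalg.norm(p-q)
def crop(src,x0,y0,x1,y1,k,dst):
    im=cv2.imread(src)[y0:y1,x0:x1]; cv2.imwrite(dst,cv2.resize(im,None,fx=k,fy=k,interpolation=cv2.INTER_CUBIC))
E
python3 - <<'E'
from h import *
crop("pics/top0.png",230,150,430,300,4,"pics/t1.png")
crop("pics/scene0.png",260,140,400,300,3.7,"pics/s1.png")
for n in["top","scene"]: print(n,ray(n,(320,200)))
o=cv2.inRange(cv2.cvtColor(cv2.imread("pics/top0.png"),cv2.COLOR_BGR2HSV),(8,150,120),(25,255,255)); 
for n in["top","scene"]:
    m=cv2.inRange(cv2.cvtColor(cv2.imread(f"pics/{n}0.png"),cv2.COLOR_BGR2HSV),(5,150,120),(25,255,255))
    for c in cv2.findContours(m,0,2)[0]:
        if cv2.contourArea(c)>20: print(n,cv2.minAreaRect(c))
print(plane("top",(262,177),.13),plane("top",(365,245),.1),plane("top",(263,195),.0))
E
```

```text
top (array([0.38018288, 0.3261301 , 0.94273245]), array([ 0.14885866, -0.03441924, -0.98825928]))
scene (array([ 0.1941856 , -0.19389208,  0.74076999]), array([ 0.37561625,  0.56020191, -0.73829957]))
top ((262.4154052734375, 177.3230743408203), (18.24280548095703, 10.52469539642334), 37.87498474121094)
scene ((303.5, 165.5), (19.0, 7.0), 90.0)
[0.54092858 0.40082465 0.13      ] [0.42732791 0.21412519 0.1       ] [0.52947804 0.4092963  0.        ]
```

View pics/t1.png

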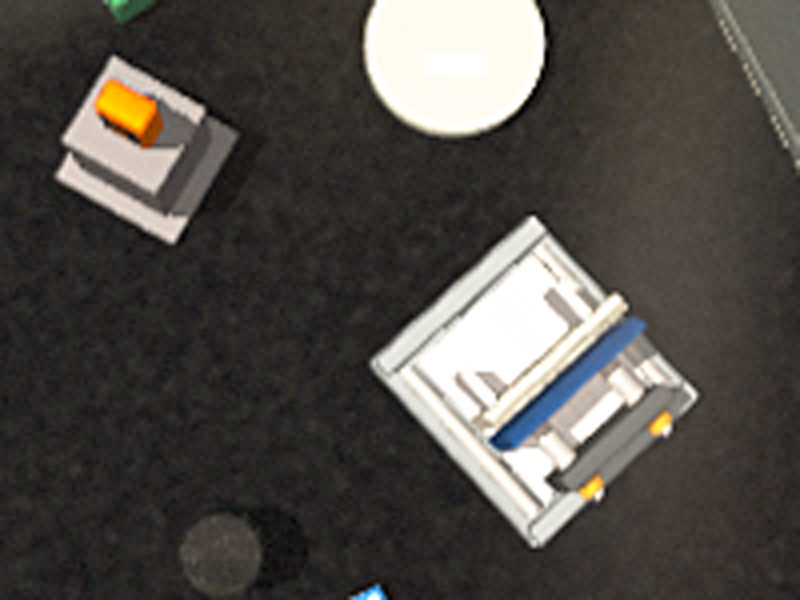

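View pics/s1.png

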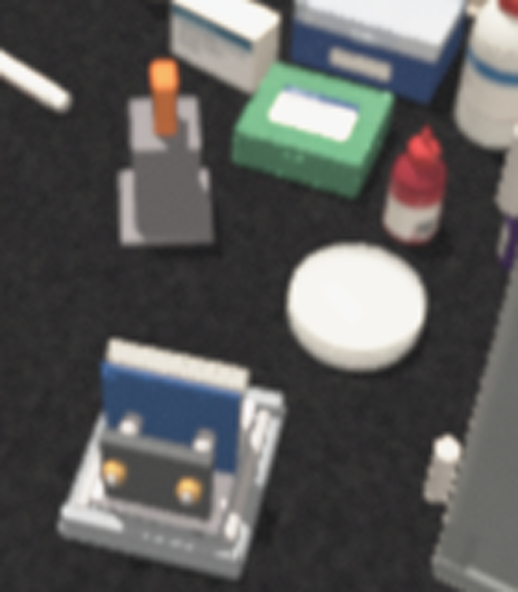

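Top crop: orange handle, holder top face with corners at about (113,57),(205,108),(160,192),(63,138), and the stand base with corners at about (532,215),(697,398),(538,548),(372,363). The plates (white then blue) show clearly.

```bash
python3 - <<'E'
from h import *
T=lambda p:np.array([(p[0]+.5)/4-.5+230,(p[1]+.5)/4-.5+150])
def S(p,k=3.7,x0=260,y0=140): return np.array([(p[0]+.5)/k-.5+x0,(p[1]+.5)/k-.5+y0])
h=np.array([plane("top",T(p),.086) for p in[(113,57),(205,108),(160,192),(63,138)]])
print("holder top\n",h.round(4),h.mean(0),np.linalg.norm(h-np.roll(h,-1,0),axis=1))
e=(h[1]-h[0])+(h[2]-h[3]); f=(h[2]-h[1])+(h[3]-h[0]); print(np.degrees([np.arctan2(e[1],e[0]),np.arctan2(f[1],f[0])]))
# white plate top edges & blue
for z in(.11,.113):
  for nm,a,b in[("wrear",(482,421),(618,294)),("wfront",(489,433),(628,305)),("brear",(492,436),(628,318)),("bfront",(505,450),(645,326))]:
    A,B=plane("top",T(a),z),plane("top",T(b),z); print(z,nm,A.round(4),B.round(4),np.linalg.norm(A-B).round(4),np.degrees(np.arctan2(*(B-A)[1::-1])).round(2))
for z in (0,.02,.03):
  b=np.array([plane("top",T(p),z) for p in[(532,215),(697,398),(538,548),(372,363)]]); print(z,b.mean(0),np.linalg.norm(b-np.roll(b,-1,0),axis=1))
  e=(b[1]-b[0])+(b[2]-b[3]); f=(b[2]-b[1])+(b[3]-b[0]); print(np.degrees([np.arctan2(e[1],e[0]),np.arctan2(f[1],f[0])]))
E
```

```text
holder top
 [[0.5743 0.4135 0.086 ]
 [0.5513 0.3699 0.086 ]
 [0.5113 0.3893 0.086 ]
 [0.5354 0.435  0.086 ]] [0.54306965 0.40193945 0.086     ] [0.04926466 0.04448095 0.0515896  0.04448232]
[-117.85703276  152.64416548]
0.11 wrear [0.4088 0.2418 0.11  ] [0.4666 0.1812 0.11  ] 0.0838 -46.32
0.11 wfront [0.4036 0.2386 0.11  ] [0.4618 0.1767 0.11  ] 0.085 -46.77
0.11 brear [0.4023 0.2373 0.11  ] [0.456  0.1767 0.11  ] 0.0809 -48.46
0.11 bfront [0.3963 0.2315 0.11  ] [0.4525 0.1691 0.11  ] 0.084 -47.96
0.113 wrear [0.4087 0.2421 0.113 ] [0.4663 0.1817 0.113 ] 0.0835 -46.32
0.113 wfront [0.4035 0.239  0.113 ] [0.4615 0.1772 0.113 ] 0.0847 -46.77
0.113 brear [0.4022 0.2376 0.113 ] [0.4557 0.1773 0.113 ] 0.0807 -48.46
0.113 bfront [0.3962 0.2318 0.113 ] [0.4523 0.1696 0.113 ] 0.0837 -47.96
0 [0.43366219 0.20418965 0.        ] [0.12392742 0.11029489 0.1230845  0.11132981]
[-137.06350032  133.66238101]
0.02 [0.43252763 0.20677661 0.02      ] [0.12129831 0.107955   0.12047327 0.10896796]
[-137.06350032  133.66238101]
0.03 [0.43196035 0.20807009 0.03      ] [0.11998375 0.10678505 0.11916766 0.10778703]
[-137.06350032  133.66238101]
```

```bash
python3 - <<'E'
from h import *
t=lambda a,b:print(a,b,tri(ray("top",a),ray("scene",b)))
t((463,204),(380,267)); t((437,202),(383,293)); t((295,35),(402,138)); t((321,110),(374,178)); t((262.4,177.3),(303.5,165.5))
for p in[(320,125),(352,103),(285,288),(321,306)]: print(p,plane("top",p,.05))
def Rz(a):  # jaw (tool y) at yaw a, tool z down
    y=np.array([np.cos(a),np.sin(a),0]); z=np.array([0,0,-1.]); return np.stack([np.cross(y,z),y,z],1)
print(robot.get_state()["qpos"])
for nm,p,a in[("g",(.543,.402,.112),152.4),("g",(.543,.402,.112),-27.6),("gh",(.543,.402,.22),152.4),("s",(.43,.208,.155),43),("s",(.43,.208,.155),-137),("sh",(.43,.208,.26),43),("sh",(.43,.208,.26),-137)]:
    q=robot.ik(p,Rz(np.radians(a))); print(nm,a,None if q is None else np.round(q,2))
E
```

```text
(463, 204) (380, 267) (array([0.49771036, 0.05319711, 0.15584468]), np.float64(0.0007857320870035345))
(437, 202) (383, 293) (array([0.52553264, 0.05693277, 0.02376277]), np.float64(0.01097752489227224))
(295, 35) (402, 138) (array([0.81382965, 0.35069003, 0.12348539]), np.float64(0.0005779816911881745))
(321, 110) (374, 178) (array([0.68404027, 0.29749418, 0.0846586 ]), np.float64(0.0014257942541485214))
(262.4, 177.3) (303.5, 165.5) (array([0.54260413, 0.40233591, 0.11157039]), np.float64(0.003052047160546694))
(320, 125) [0.6646154  0.29803355 0.05      ]
(352, 103) [0.71222578 0.23498777 0.05      ]
(285, 288) [0.34676145 0.35713633 0.05      ]
(321, 306) [0.31510445 0.28918736 0.05      ]
[-1.2745016   0.41782814 -0.01028559  1.61402686  0.00469935  1.11070681
 -0.05301134]
g 152.4 [-0.57  0.63 -0.17  1.56  0.12  0.96  1.89]
g -27.6 [-0.95  0.65  0.4   1.58 -0.29  0.97 -0.95]
gh 152.4 [-0.59  0.52 -0.14  1.47  0.08  1.16  1.92]
s 43 [-0.79  0.25  0.31  2.05 -0.1   0.86  0.33]
s -137 [-1.4   0.43  1.09  2.06 -0.48  0.93 -2.44]
sh 43 [-0.81  0.11  0.32  1.93 -0.04  1.1   0.28]
sh -137 [-1.48  0.19  1.09  1.95 -0.19  1.11 -2.7 ]
```

```bash
cat >> h.py <<'E'
def Rz(deg):
    a=np.radians(deg); y=np.array([np.cos(a),np.sin(a),0]); z=np.array([0,0,-1.]); return np.stack([np.cross(y,z),y,z],1)
def shot(n,name):
    ci=cam(n); im=robot.grab_frame(n); cv2.imwrite(f"pics/{name}.png",im[:,:,::-1]); np.save(f"pics/{name}.npy",np.array([ci],dtype=object)); return im,ci
def load(name): return tuple(np.load(f"pics/{name}.npy",allow_pickle=True)[0])
E
python3 - <<'E'
from h import *
robot.move_ptp([.543,.402,.225],Rz(-27.6))
s=robot.get_state(); print(s["time"],s["ee_pos"],s["qpos"].round(2),s["force"])
im,ci=shot("wrist","w1"); print("cam at",-ci[1].T@ci[2], "axis",ci[1][2])
for p in[(.543,.402,.132),(.543,.402,.086),(.43,.208,.113)]: print(proj("wrist",p,ci))
E
```

```text
1.5833 [0.5420274  0.40319577 0.22485826] [-0.98  0.54  0.43  1.49 -0.23  1.17 -0.99] [-0.25672576 -0.16506331 -0.2617034 ]
cam at [0.57462398 0.46442682 0.38421127] axis [-0.11241501 -0.21362007 -0.9704274 ]
[314.37612821 212.97874615]
[314.27155986 200.54074991]
[304.92872965 384.94384532]
```

View pics/w1.png

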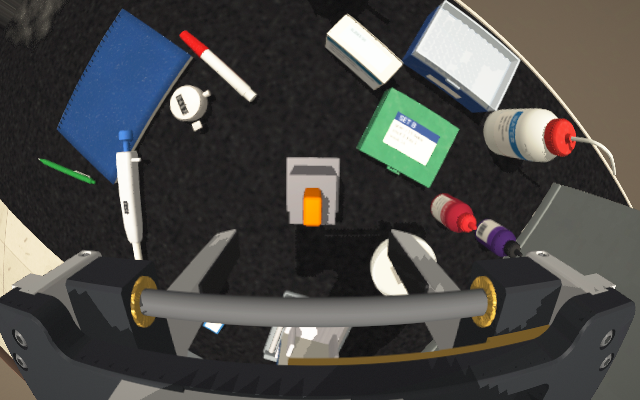

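Wrist view: the handle is centred at about (313,208), square between the fingers, with the holder aligned. Zooming in to refine.

```bash
python3 - <<'E'
from h import *
crop("pics/w1.png",275,145,355,235,6,"pics/w1c.png")
m=cv2.inRange(cv2.cvtColor(cv2.imread("pics/w1.png"),cv2.COLOR_BGR2HSV),(5,150,100),(25,255,255)); m[:,:275]=0;m[:,355:]=0;m[250:]=0
c=max(cv2.findContours(m,0,2)[0],key=cv2.contourArea); print(cv2.boundingRect(c),cv2.minAreaRect(c))
E
```

```text
(303, 188, 19, 39) ((312.0, 207.0), (38.0, 18.0), 90.0)
```

View pics/w1c.png

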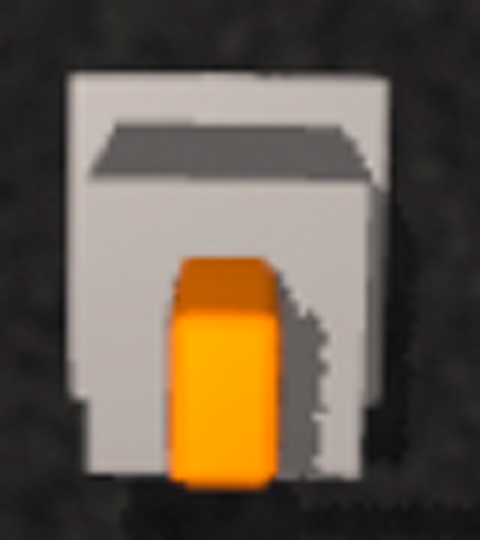

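```bash
python3 - <<'E'
from h import *
ci=load("w1"); W=lambda p:np.array([(p[0]+.5)/6-.5+275,(p[1]+.5)/6-.5+145])
h=np.array([plane("wrist",W(p),.132,ci) for p in[(172,312),(277,312),(277,487),(172,487)]]); print(h.mean(0),np.linalg.norm(h-np.roll(h,-1,0),axis=1))
def ang(h):
  e=(h[1]-h[0])+(h[2]-h[3]); f=(h[2]-h[1])+(h[3]-h[0]); return np.degrees([np.arctan2(e[1],e[0]),np.arctan2(f[1],f[0])])
print(ang(h))
h=np.array([plane("wrist",W(p),.086,ci) for p in[(88,180),(371,181),(362,477),(85,474)]]); print(h.mean(0),np.linalg.norm(h-np.roll(h,-1,0),axis=1),ang(h))
E
```

```text
[0.54187043 0.40418573 0.132     ] [0.01459836 0.02552614 0.0149665  0.02553265]
[ -27.35765076 -117.44012072]
[0.54168105 0.40365318 0.086     ] [0.0459266  0.05024413 0.04667607 0.0499177 ] [ -27.79099418 -118.55540516]
```

```bash
python3 - <<'E'
from h import *
robot.gripper_to(.06)
R=Rz(-27.7)
robot.move_linear([.5419,.4037,.18],.15,R)
s=robot.get_state(); print(s["time"],s["ee_pos"],s["force"].round(2))
print(robot.move_linear([.5419,.4037,.113],.08,R,threshold=8))
s=robot.get_state(); print(s["time"],s["ee_pos"],s["force"].round(2),s["opening"])
shot("wrist","w2")
E
```

```text
2.7833 [0.54204961 0.4036615  0.18029944] [0.29 0.59 1.1 ]
False
3.7667 [0.54218263 0.40386507 0.11353191] [ 0.87 -0.08  0.37] 0.060145373921486535
```

View pics/w2.png

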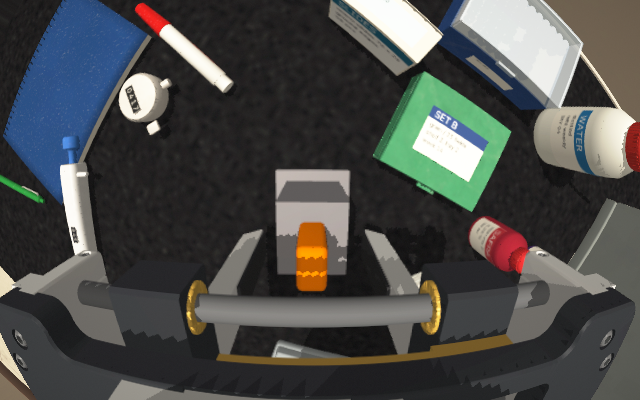

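The handle at (312,258) sits midway between the fingers, so I'll close and lift.

```bash
python3 - <<'E'
from h import *
robot.gripper_to(0.0)
s=robot.get_state(); print(s["time"],s["ee_pos"],s["force"].round(2),s["opening"])
p=s["ee_pos"].copy(); p[2]+=.02
robot.move_linear(p,.08); s=robot.get_state(); print(s["time"],s["ee_pos"],s["force"].round(2),s["opening"])
robot.move_linear([.5419,.4037,.236],.12,Rz(-27.7)); robot.pause(.2)
s=robot.get_state(); print(s["time"],s["ee_pos"],s["force"].round(2),s["moment"].round(3),s["opening"])
shot("wrist","w3"); shot("scene","s3"); shot("top","t3")
crop("pics/s3.png",250,100,400,250,4,"pics/s3c.png")
E
```

```text
4.5667 [0.54188515 0.40369972 0.11301853] [ 0.4   0.03 -0.22] 0.015664533992185793
4.9667 [0.54210049 0.40392782 0.13378113] [ 0.1  -0.7  -1.02] 0.016148286212400463
6.175 [0.54170027 0.40358644 0.23534243] [-0.6  -0.24 -0.68] [-0.085  0.096 -0.035] 0.015818151999920798
```

View pics/s3c.png

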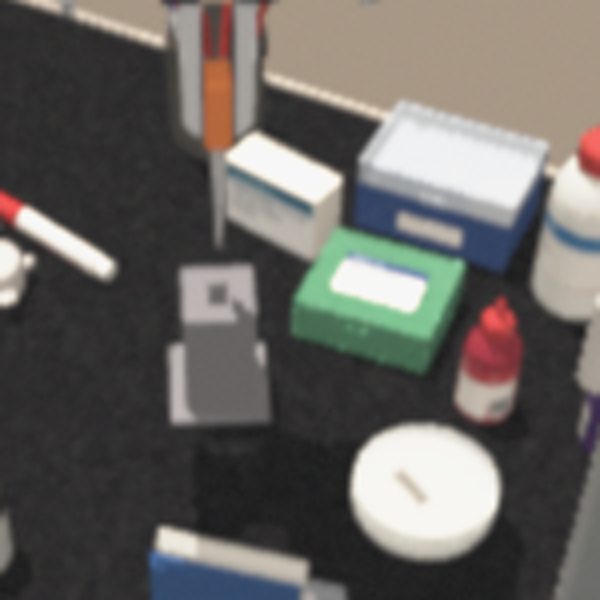

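View pics/w3.png

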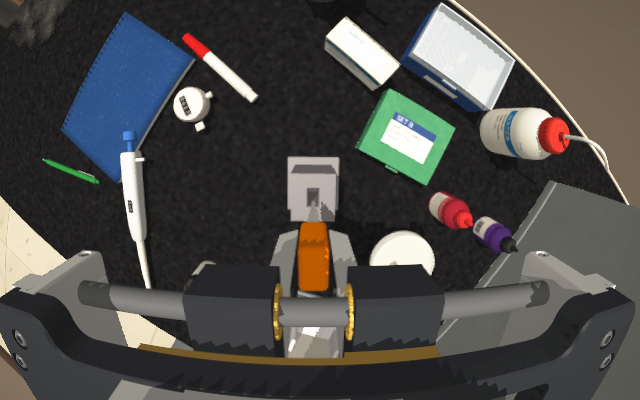

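Gauge is held upright; scene crop shows the tip at (220,247), well above the slot at (218,293). Moving to hover above the stand.

```bash
python3 - <<'E'
from h import *
robot.move_ptp([.431,.2065,.255],Rz(43)); robot.pause(.2)
s=robot.get_state(); print(s["time"],s["ee_pos"],s["qpos"].round(2),s["force"].round(2),s["moment"].round(3),s["opening"])
print(s["tool_rot"].round(3))
shot("wrist","w4"); shot("scene","s4"); shot("top","t4")
crop("pics/s4.png",250,180,370,300,5,"pics/s4c.png")
crop("pics/t4.png",300,180,430,300,5,"pics/t4c.png")
crop("pics/w4.png",230,180,390,300,5,"pics/w4c.png")
E
```

```text
7.7333 [0.43117314 0.20685052 0.25480554] [-0.77  0.12  0.28  1.94 -0.04  1.09  0.28] [ 0.69 -0.35 -1.29] [-0.056  0.015 -0.044] 0.01571519297846395
[[-0.682  0.732 -0.   ]
 [ 0.732  0.682 -0.   ]
 [-0.    -0.    -1.   ]]
```

View pics/s4c.png

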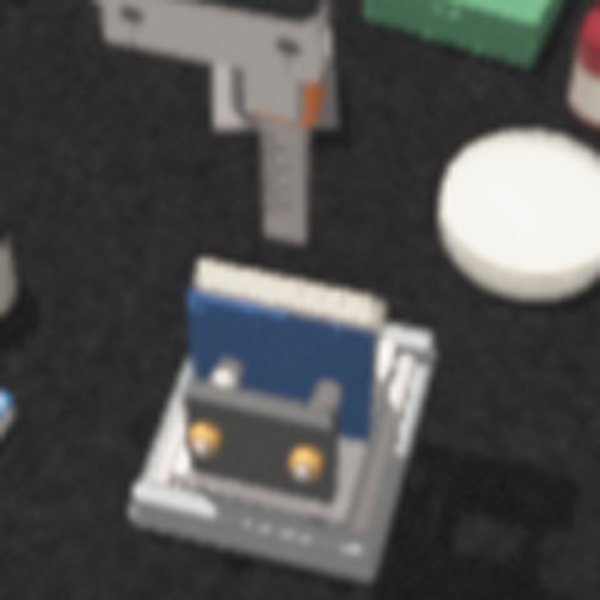

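View pics/w4c.png

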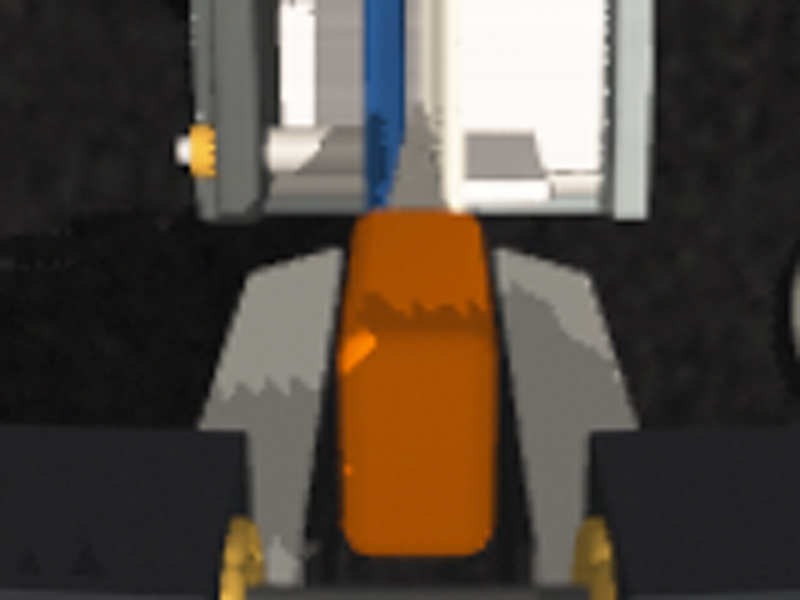

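View pics/t4c.png

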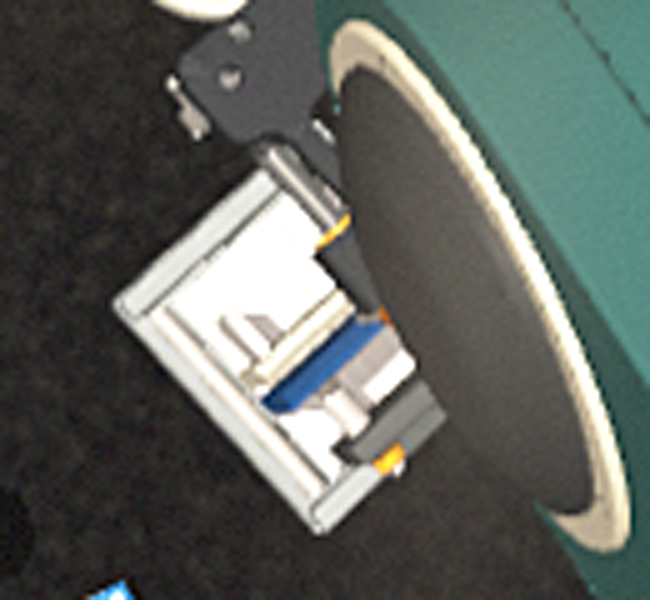

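```bash
python3 - <<'E'
from h import *
crop("pics/w4.png",270,120,370,225,7,"pics/w4d.png")
ci=load("w4"); s=robot.get_state(); print("cam",-ci[1].T@ci[2])
tip=s["ee_pos"]-[0,0,.102]; print(tip,proj("wrist",tip,ci),proj("scene",tip))
P=proj("scene",tip); print((P-[250,180]+.5)*5-.5)
P=proj("wrist",tip,ci); print((P-[270,120]+.5)*7-.5)
E
```

```text
cam [0.38402719 0.2573193  0.41415359]
[0.43105395 0.20667276 0.15286711] [313.16419532 209.45591523] [305.83704142 226.26604718]
[281.18520712 233.33023589]
[305.14936722 629.1914066 ]
```

View pics/w4d.png

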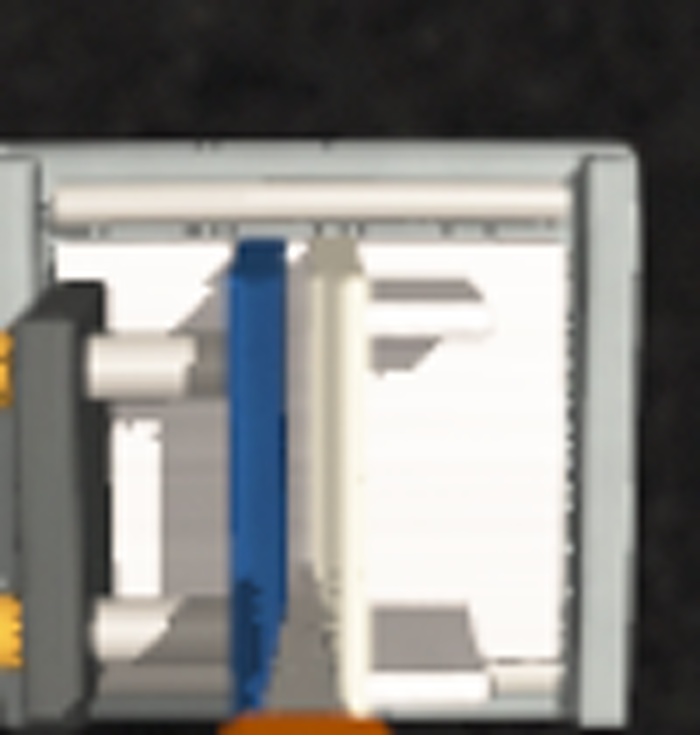

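```bash
python3 - <<'E'
from h import *
ci=load("w4"); D=lambda p:np.array([(p[0]+.5)/7-.5+270,(p[1]+.5)/7-.5+120])
x=np.array([np.cos(np.radians(43)),np.sin(np.radians(43)),0]); y=np.array([-x[1],x[0],0])
c0=np.array([.431,.2065,.113])
for nm,p,z in[("far blue outer",(230,275),.113),("far white outer",(370,275),.113),("near blue outer",(234,690),.113),("near white outer",(370,690),.113),("gap far blue",(287,285),.105),("gap far white",(311,285),.105),("gap near blue",(286,560),.105),("gap near w",(312,560),.105),("far mid",(300,275),.113),("base far left?",(640,140),.02)]:
    w=plane("wrist",D(p),z,ci); d=w-c0; print(nm,w.round(4),"x",(d@x*1e3).round(1),"y",(d@y*1e3).round(1))
E
```

```text
far blue outer [0.3958 0.229  0.113 ] x -10.3 y 40.5
far white outer [0.4101 0.2423 0.113 ] x 9.1 y 40.5
near blue outer [0.4369 0.1853 0.113 ] x -10.2 y -19.6
near white outer [0.4513 0.1987 0.113 ] x 9.5 y -19.6
gap far blue [0.4031 0.2328 0.105 ] x -2.5 y 38.2
gap far white [0.4056 0.2351 0.105 ] x 0.9 y 38.2
gap near blue [0.4305 0.2031 0.105 ] x -2.7 y -2.1
gap near w [0.4333 0.2057 0.105 ] x 1.1 y -2.1
far mid [0.403  0.2357 0.113 ] x -0.6 y 40.4
base far left? [0.4368 0.2897 0.02  ] x 61.0 y 56.9
```

```bash
cat >> h.py <<'E'
def avg(n=10,dt=.03):
    F=[];P=[]
    for _ in range(n):
        robot.pause(dt); s=robot.get_state(); F.append(s["force"]);P.append(s["ee_pos"])
    return s["time"],np.mean(P,0).round(4),np.mean(F,0).round(2),np.std(F,0).round(2),s["moment"].round(3)
E
python3 - <<'E'
from h import *
R=Rz(43)
robot.move_linear([.4302,.2064,.225],.1,R); print(avg())
print(robot.move_linear([.4302,.2064,.198],.06,R,threshold=6)); print(avg())
shot("wrist","w5"); shot("scene","s5")
crop("pics/s5.png",270,190,350,270,7,"pics/s5c.png")
crop("pics/w5.png",270,120,370,225,7,"pics/w5c.png")
E
```

```text
(8.6667, array([0.4304, 0.2065, 0.2255]), array([ 0.03, -0.39, -0.9 ]), array([0.38, 0.61, 0.55]), array([ 0.016, -0.003, -0.02 ]))
False
(9.6, array([0.4303, 0.2065, 0.1982]), array([-0.2 , -0.1 , -0.74]), array([0.26, 0.48, 0.39]), array([-0.03 , -0.028, -0.014]))
```

View pics/s5c.png

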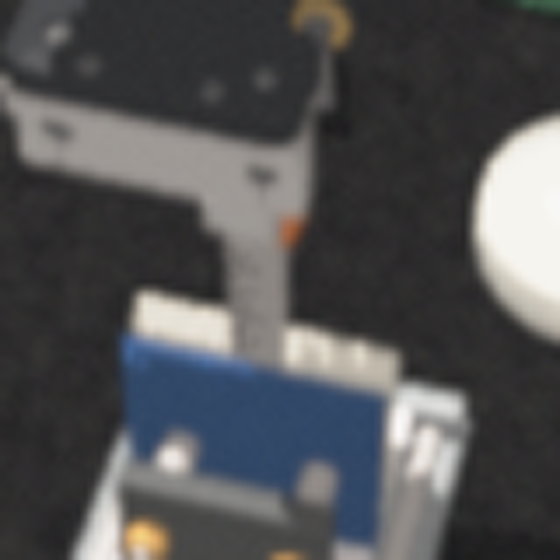

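View pics/w5c.png

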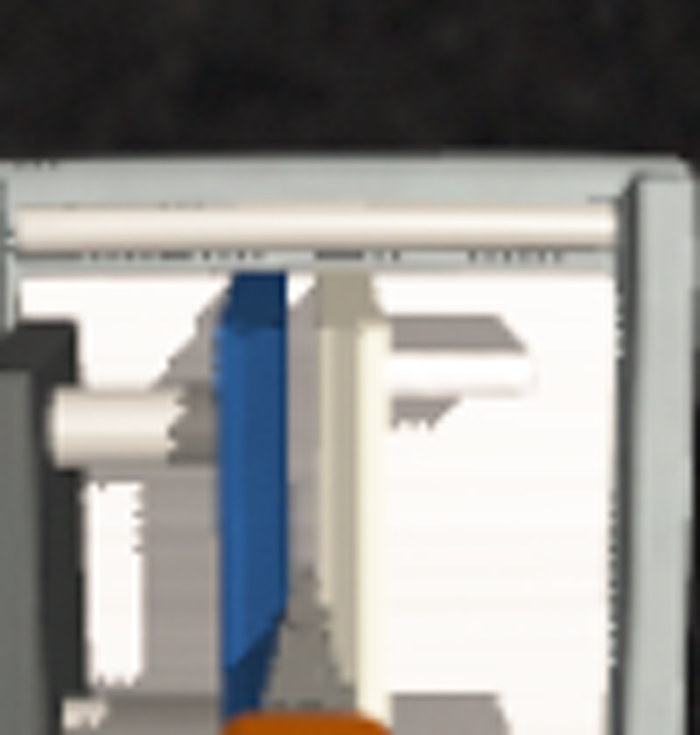

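The scene crop shows the blade between the blue and white plates, in the middle of the width (x≈260 of 122–400). Force is still free. Stepping down.

```bash
python3 - <<'E'
from h import *
R=Rz(43)
for z in (.193,.190,.187,.184,.181):
    r=robot.move_linear([.4302,.2064,z],.02,R,threshold=9); a=avg(8,.02); print(z,r,a[0],a[1],a[2],a[3])
    if r or a[2][2]>5: break
E
```

```text
0.193 False 10.2333 [0.4302 0.2064 0.193 ] [-0.34 -0.24 -0.47] [0.74 0.27 0.67]
0.19 False 10.6667 [0.4302 0.2064 0.19  ] [ 0.04 -0.08 -0.74] [0.51 0.55 0.6 ]
0.187 False 11.1 [0.4302 0.2064 0.187 ] [ 0.23 -0.23 -0.87] [0.39 0.27 0.34]
0.184 False 11.5333 [0.4301 0.2064 0.1839] [ 0.05  0.31 -1.03] [0.63 0.52 0.63]
0.181 False 11.9667 [0.4301 0.2063 0.1809] [ 0.15 -0.11 -2.  ] [0.41 0.54 0.44]
```

```bash
python3 - <<'E'
from h import *
R=Rz(43)
print(avg(15,.02))
for z in (.179,.177):
    r=robot.move_linear([.4302,.2064,z],.02,R,threshold=9); a=avg(15,.02); print(z,r,*a)
    if r or abs(a[2][2])>4.5: break
E
```

```text
(12.2167, array([0.4302, 0.2064, 0.181 ]), array([-0.1 , -0.05, -1.54]), array([0.41, 0.59, 0.36]), array([-0.027,  0.005, -0.013]))
0.179 False 12.7167 [0.4301 0.2063 0.1789] [ 0.31 -0.43 -2.14] [0.56 0.39 0.39] [-0.156 -0.049  0.053]
0.177 False 13.2167 [0.4301 0.2063 0.1769] [ 0.33 -0.24 -2.1 ] [0.57 0.39 0.47] [-0.111 -0.082 -0.019]
```

```bash
python3 - <<'E'
from h import *
shot("wrist","w6"); shot("scene","s6")
crop("pics/s6.png",270,190,350,270,7,"pics/s6c.png")
crop("pics/w6.png",270,120,370,225,7,"pics/w6c.png")
E
```

```text
(no output)
```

View pics/s6c.png

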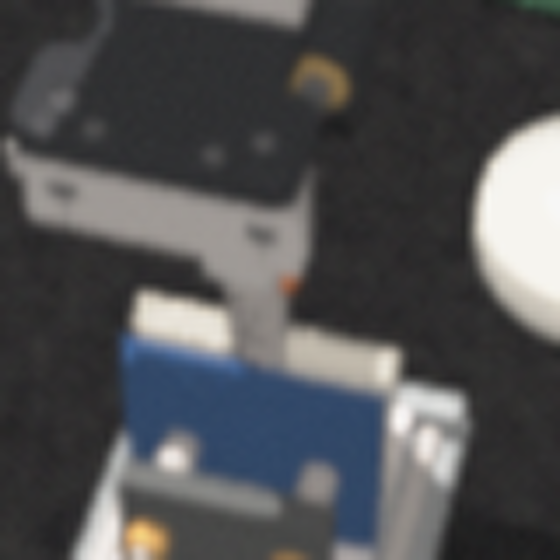

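View pics/w6c.png

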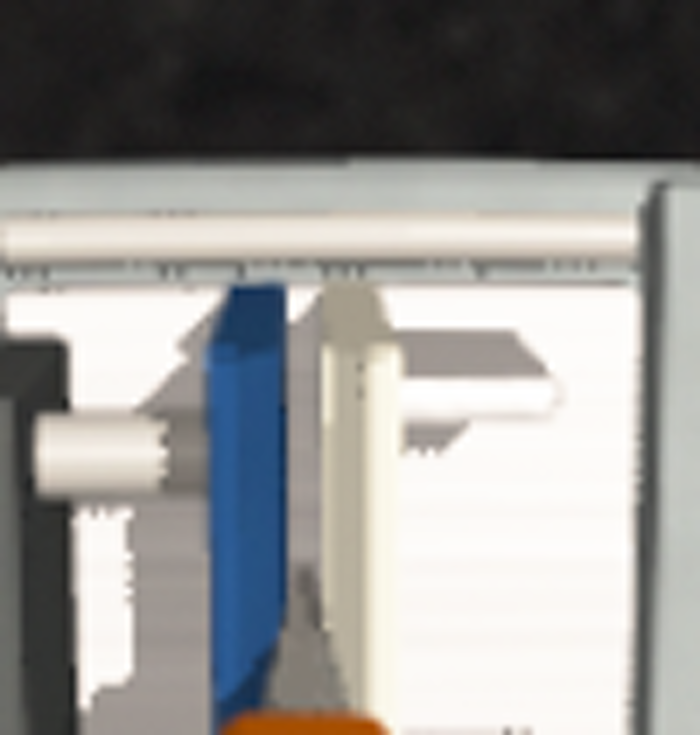

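```bash
python3 - <<'E'
from h import *
x=np.array([np.cos(np.radians(43)),np.sin(np.radians(43)),0]); y=np.array([-x[1],x[0],0]); c0=np.array([.4302,.2064,0])
for n in("w4","w5","w6"):
    ci=load(n); im=cv2.imread(f"pics/{n}.png").astype(int)
    for z in(.105,.03):
      out=[]
      for yy in(.036,.032,.028,.024):
        # sample profile along stand x at height z; classify: blue-ness (B-R) and yellow-ness
        ts=np.arange(-.014,.014,.0001)
        uv=np.array([proj("wrist",c0+[0,0,z]+yy*y+t*x,ci) for t in ts]).astype(np.float32)
        pr=cv2.remap(im.astype(np.float32),uv[None,:,0].copy(),uv[None,:,1].copy(),cv2.INTER_LINEAR)[0]
        br=pr[:,0]-pr[:,2]  # B-R
        iblue=np.where(br>45)[0]; iwhite=np.where((br<-12)&(ts>0))[0]
        out.append((round(ts[iblue.min()]*1e3,1),round(ts[iblue.max()]*1e3,1),round(ts[iwhite.min()]*1e3,1) if len(iwhite) else None,round(ts[iwhite.max()]*1e3,1) if len(iwhite) else None))
      print(n,z,out)
E
```

```text
w4 0.105 [(np.float64(-10.3), np.float64(-2.5), np.float64(0.1), np.float64(13.9)), (np.float64(-10.3), np.float64(-2.5), np.float64(0.1), np.float64(9.0)), (np.float64(-10.3), np.float64(-2.5), np.float64(0.1), np.float64(13.9)), (np.float64(-10.4), np.float64(-2.5), np.float64(0.1), np.float64(9.0))]
w4 0.03 [(np.float64(-11.0), np.float64(-3.7), np.float64(0.1), np.float64(11.1)), (np.float64(-12.8), np.float64(-3.3), np.float64(0.1), np.float64(13.9)), (np.float64(-13.0), np.float64(-3.3), np.float64(0.1), np.float64(13.9)), (np.float64(-13.1), np.float64(-3.3), np.float64(0.1), np.float64(10.8))]
w5 0.105 [(np.float64(-10.5), np.float64(-2.4), np.float64(0.1), np.float64(13.9)), (np.float64(-10.7), np.float64(-2.4), np.float64(0.1), np.float64(9.3)), (np.float64(-10.2), np.float64(-2.4), np.float64(0.1), np.float64(13.9)), (np.float64(-10.3), np.float64(-2.4), np.float64(0.1), np.float64(9.0))]
w5 0.03 [(np.float64(-11.0), np.float64(-3.2), np.float64(0.3), np.float64(11.1)), (np.float64(-12.3), np.float64(-3.2), np.float64(0.1), np.float64(13.9)), (np.float64(-13.6), np.float64(-3.1), np.float64(0.1), np.float64(13.9)), (np.float64(-13.6), np.float64(-3.1), np.float64(0.1), np.float64(11.5))]
w6 0.105 [(np.float64(-10.8), np.float64(-2.9), np.float64(0.8), np.float64(13.9)), (np.float64(-10.7), np.float64(-2.6), np.float64(1.2), np.float64(10.4)), (np.float64(-10.6), np.float64(-2.6), np.float64(0.1), np.float64(13.9)), (np.float64(-10.6), np.float64(-2.5), np.float64(0.1), np.float64(9.5))]
w6 0.03 [(np.float64(-10.9), np.float64(-3.7), np.float64(0.1), np.float64(11.2)), (np.float64(-12.6), np.float64(-3.8), np.float64(0.1), np.float64(13.7)), (np.float64(-14.0), np.float64(-3.7), np.float64(0.1), np.float64(13.9)), (np.float64(-14.0), np.float64(-3.8), np.float64(1.0), np.float64(12.4))]
```

```bash
python3 - <<'E'
from h import *
R=Rz(43)
for z in (.176,.175):
    r=robot.move_linear([.4302,.2064,z],.006,R,threshold=7)
    L=[]
    for _ in range(12):
        s=robot.get_state(); L.append((round(s["time"],3),round(s["ee_pos"][2]*1e3,2),round(s["force"][2],1))); robot.pause(.01)
    print(z,r,L)
    if r: break
E
```

```text
0.176 False [(13.633, np.float64(176.11), np.float64(1.5)), (13.642, np.float64(176.1), np.float64(1.6)), (13.65, np.float64(176.1), np.float64(1.8)), (13.658, np.float64(176.1), np.float64(1.1)), (13.667, np.float64(176.09), np.float64(2.5)), (13.675, np.float64(176.1), np.float64(1.0)), (13.683, np.float64(176.08), np.float64(1.2)), (13.692, np.float64(176.1), np.float64(2.5)), (13.7, np.float64(176.11), np.float64(0.9)), (13.708, np.float64(176.13), np.float64(1.9)), (13.717, np.float64(176.1), np.float64(0.1)), (13.725, np.float64(176.09), np.float64(2.0))]
0.175 False [(14.05, np.float64(174.93), np.float64(0.8)), (14.058, np.float64(174.97), np.float64(1.8)), (14.067, np.float64(174.94), np.float64(2.0)), (14.075, np.float64(174.95), np.float64(0.8)), (14.083, np.float64(174.94), np.float64(0.6)), (14.092, np.float64(174.97), np.float64(1.7)), (14.1, np.float64(174.96), np.float64(0.8)), (14.108, np.float64(174.95), np.float64(0.5)), (14.117, np.float64(174.97), np.float64(1.5)), (14.125, np.float64(174.96), np.float64(1.1)), (14.133, np.float64(174.94), np.float64(0.9)), (14.142, np.float64(174.94), np.float64(1.0))]
```

```bash
python3 - <<'E'
from h import *
R=Rz(43)
for z in (.172,.1695):
    r=robot.move_linear([.4302,.2064,z],.006,R,threshold=5)
    s=robot.get_state(); print(z,r,s["time"],s["ee_pos"].round(4),s["force"].round(1)); print(avg(12,.01))
    if r: break
shot("wrist","w7"); shot("scene","s7")
crop("pics/w7.png",270,120,370,225,7,"pics/w7c.png")
E
```

```text
0.172 False 14.8 [0.4301 0.2063 0.1719] [-0.4 -0.5  1.7]
(14.9, array([0.4301, 0.2063, 0.1719]), array([-0.07, -0.09,  0.77]), array([0.27, 0.5 , 0.7 ]), array([-0.103, -0.022, -0.007]))
0.1695 False 15.4667 [0.4302 0.2063 0.1694] [0.6 0.  1.8]
(15.5667, array([0.4302, 0.2064, 0.1694]), array([-0.05, -0.27,  2.14]), array([0.39, 0.51, 0.6 ]), array([-0.114, -0.032, -0.038]))
```

View pics/w7c.png

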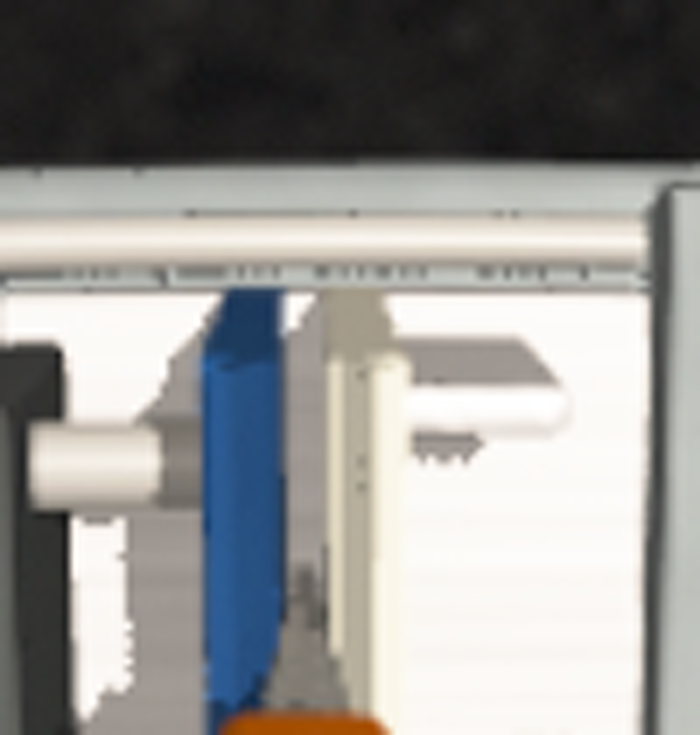

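```bash
python3 - <<'E'
from h import *
R=Rz(43)
r=robot.move_linear([.4302,.2064,.1665],.004,R,threshold=5)
s=robot.get_state(); print(r,s["time"],s["ee_pos"].round(4),s["force"].round(1),s["opening"]); print(avg(20,.02)); print(avg(20,.02))
shot("wrist","w8"); shot("scene","s8"); shot("top","t8")
crop("pics/w8.png",270,120,370,225,7,"pics/w8c.png")
crop("pics/s8.png",230,140,390,300,3.7,"pics/s8c.png")
E
```

```text
False 16.5667 [0.4302 0.2064 0.1665] [-0.5 -0.   3.9] 0.015481739449405816
(16.9, array([0.4302, 0.2064, 0.1665]), array([-0.01,  0.04,  4.09]), array([0.44, 0.35, 0.42]), array([-0.095, -0.004,  0.038]))
(17.2333, array([0.4302, 0.2064, 0.1665]), array([-0.09, -0.06,  3.95]), array([0.46, 0.46, 0.5 ]), array([-0.12 ,  0.018,  0.03 ]))
```

View pics/w8c.png

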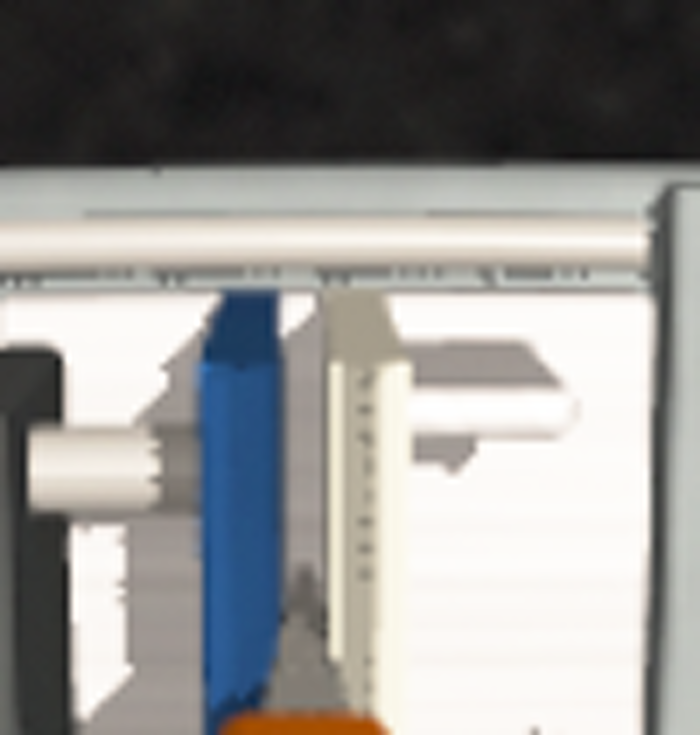

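View pics/s8c.png

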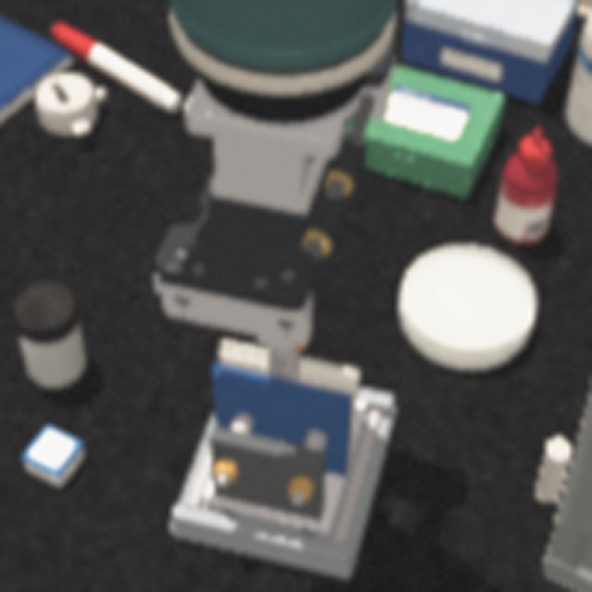

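All checks are in range: steady upward reaction of about 4.7 N over the free value, gap widened by about 1.2–1.4 mm, tip about 49 mm below the mouth, bystanders where they stood. Handing in.

```bash
python3 - <<'E'
from h import *
robot.sign_off(); print(robot.get_state()["time"])
E
```

```text
the job is handed in; nothing more can be done
the job is handed in; nothing more can be done
```

I lifted the gauge out of its holder and slid its blade down into the middle of the gap. I then handed the job in at about 17 s, still holding the gauge at that depth. No verdict is reported, so what follows rests on my own last checks.

- **Depth:** the tip is about 49 mm below the mouth, working from the arm's reported height.
- **Drag:** the steady upward reaction is about 4.7 N above the level when the blade hung free.
- **Plate give:** the wrist pictures show the gap widened by about 1.2 mm. The push force fits roughly the same amount, and I put it at 1.2–1.5 mm.
- **Grip and position:** the fingers still hold the handle, reading about 15.5 mm open on the 16 mm handle. The tool points straight down. The blade is close to the middle of the plates.
- **Bystanders:** the arm passed well clear of all four. The red bottle, white box and round case look undisturbed in the last scene picture. I did not re-measure any of them, and the violet bottle was out of that view.

Three things disagreed or went unexpectedly:

- **Force sign:** in the first, faster steps after contact, the vertical force read slightly downwards (about −2 N). I took this to be friction after a small overshoot. With slower steps it read upwards, as expected.
- **Tip in the scene camera:** the tip appeared 1–2 pixels (2–4 mm) off its predicted place, which is close to the calibration error.
- **Rest gap:** my estimate ran from about 3.6 to 4.8 mm depending on the method. I therefore chose the final depth from the force and the widening of the gap.

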